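# Move the bag clip to the new milk carton, held open

## Task

The milk carton that wears the steel clip is empty: squeeze the clip open, lift it off and leave the empty carton standing where it is. Then bring the clip down over the fin of the freshly opened carton, in line with the fin and in its middle, jaws about half-way down it, and finish holding it squeezed well open there, one jaw on each side and neither touching the carton, so that I can press the spout flat before it bites. Do not let go at the end, do not push the new carton about, and leave the cups, the tumbler and the timer alone.

Things in the scene. Friction and masses are not known exactly. Their poses are not given: they have to be found in the camera images.
- carton_old: The empty milk carton: white board, gable roof, 70 x 70 mm in plan, 155 mm tall, about 80 g, loose on the worktop; the one that wears the clip at the start. Same shape as carton_new. Origin: centre of its underside; z up, y along its fin, x across the fin.
- carton_new: The freshly opened full milk carton, about 0.5 kg, loose, the one without a clip: square body 70 x 70 mm up to 105 mm, two roof panels sloping up to an upright board fin in the middle, 4 mm thick, 70 mm long, 22 mm high (133 to 155 mm above the underside). Origin: centre of its underside; z up, y along its fin, x across the fin.
- carton_old_fin (a point): Middle of the top edge of the empty carton's fin, 155 mm above its underside.
- carton_new_fin (a point): Middle of the top edge of the full carton's fin, 155 mm above its underside; axes as carton_new.
- clip: Sprung bag clip of bright steel, 45 g, 62 mm wide: two levers on a pivot pin with a coil spring. It starts biting the empty carton's fin from above, within 8 mm of the fin's middle, jaw tips 12 mm below the fin's top edge. Origin: on the pivot pin, 40 mm above the jaw tips; z up through the handles, y along the pin (along the fin), x the direction in which it opens. It snaps shut when let go.
- clip_grip (a point): Midway between the clip's two handle ends, 40 mm above the pin, axes as clip. The handles, 38 mm wide along y, splay upwards to rolled ends 5.6 mm thick, 52 mm over their outsides (along x) when biting. Squeezed together along x they open the jaws evenly: 4.5 N to start, 7 N fully open (20 N is firm) at a stop, 26 mm over the outsides, the ends held by the pads and the pin sinking to 45 mm below them.
- clip_mouth (a point): Middle of the clip's mouth, between the lower ends of the jaws, 40 mm below the pivot pin; axes as clip. Fully open, the gap is 27 mm at the jaw tips, 23 mm at the upper edge of their turned-in lips (8 mm high), and above those nowhere under 19 mm up to 12 mm below the pin.
- clip_a (a joint): Opening angle of one lever of the clip (the other moves as its mirror image): 0 when it bites a 4 mm fin, -0.05 when empty and shut, 0.30 when fully squeezed open against the stop.
- cup_small: Small white cup with dots, 63 x 90 mm, 55 mm tall, standing among the cartons. Origin: centre of its underside. Bystander.
- mug_tall: Green mug, 81 x 120 mm, 94 mm tall, on the left. Origin: centre of its underside. Bystander.
- tumbler: Clear drinking tumbler, 81 mm across, 88 mm tall, at the back. Origin: centre of its underside. Bystander.
- egg_timer: Cream egg timer, 62 mm across, 60 mm tall, at the back. Origin: centre of its underside. Bystander.
Mind the look-alikes: they are no part of the job. What is shaped like the clip but pink is not meant.

How it is judged:
On the way, in this order (a step that is already met when the one before it is completed fails the run):
1. the clip is squeezed open while it is still around the empty carton's fin (value of joint clip_a above 0.12 rad and distance between clip_mouth and carton_old_fin below 0.035 m and contact force between the fingers and clip above 2 N), for 0.1 s.
2. the clip is lifted clear of the empty carton, which stays standing where it was (z of clip_mouth in the frame of carton_old_fin above 0.01 m and contact force between clip and carton_old below 0.05 N and height (world z) of carton_old below 0.004 m and angle between carton_old's own z axis and vertical below 0.1 rad and distance of carton_old from where it was at the start of the episode below 0.03 m), for 0.1 s.
At the end, for the whole second after the job is handed in: Gripper holds the clip open (over 0.15 rad, 2 N) on the full carton's fin: mouth 6-21 mm below the fin's top, within 7 mm of its mid-plane and 14 mm of its middle, in line and upright within 0.17 rad, still, touching neither carton. Full carton within 20 mm, empty within 30 mm, of its start (x of clip_mouth in the frame of carton_new_fin between -0.007 and 0.007 m and y of clip_mouth in the frame of carton_new_fin between -0.014 and 0.014 m and z of clip_mouth in the frame of carton_new_fin between -0.021 and -0.006 m and angle between the y axis of clip and the y axis of carton_new, either way round below 0.17 rad and angle between clip's own z axis and vertical below 0.17 rad and value of joint clip_a above 0.15 rad and contact force between the fingers and clip above 2 N and contact force between clip and carton_new below 0.3 N and contact force between clip and carton_old below 0.1 N and linear speed of clip below 0.03 m/s and angle between carton_new's own z axis and vertical below 0.05 rad and distance of carton_new from where it was at the start of the episode below 0.02 m and angle between carton_old's own z axis and vertical below 0.1 rad and distance of carton_old from where it was at the start of the episode below 0.03 m); the arm keeps its last pose, push and grip.
It fails at once if the empty carton is lifted, tipped over or dragged away (angle between carton_old's own z axis and vertical above 0.35 rad or height (world z) of carton_old above 0.03 m or distance of carton_old from where it was at the start of the episode above 0.05 m).
It fails at once if the new carton is pushed about or tipped (angle between carton_new's own z axis and vertical above 0.2 rad or distance of carton_new from where it was at the start of the episode above 0.03 m).
It fails at once if a cup, the tumbler or the egg timer is disturbed (distance of any of cup_small, mug_tall, tumbler, egg_timer from where it was at the start of the episode above 0.03 m).
It also fails if it takes over 32 s, if anything falls off the work surface, if the arm or the gripper's body presses on something with over 40 N, if the wrist force passes 120 N, or if a joint passes its speed limit or range.

## Robot

A 6-joint arm with a two-finger parallel gripper is mounted at the origin on a cart in front of the work surface, level with it; the furniture and walls round the work are solid. World frame = base frame: x ahead of the robot, y to its left, z up, the work surface at z = 0. Lengths are in m, angles in rad, forces in N, time in s.
With the tool pointing down it reaches from about 0.3 to 0.875 m from the base axis. Payload 6.4 kg.
Tool frame: the origin (TCP) lies between the finger pads; the fingertips stand 22 mm ahead of it and the grasp point (between the pads) lies 3 mm ahead of it; z points along the fingers, y is the line along which they close (so a half turn about z gives the same grasp; the last joint's range is limited). The gripper opens to 85 mm and grips with 20 to 120 N. Pads are 22 mm wide; open, the fingers measure 114 mm over their backs; the gripper's body (76 mm by 85 mm) begins 54 mm behind the grasp point. The pads swing forward as they close: fully open they stand 13 mm farther back than shut.
Start: joints at [-1.523, 0.181, 1.607, -0, 1.354, -0.206], TCP at [0.144, -0.557, 0.253] pointing down, gripper open.
Joint ranges: [-2.99, 2.99], [-0.89, 2.07], [0.3, 2.58], [-1.14, 4.28], [0, 2.63], [-3.12, 3.12]. Speed limits (rad/s): [2.57, 2.57, 3.01, 3.14, 3.14, 3.14].

## Interface

Orientations are given as a unit quaternion [w, x, y, z].
In Python, from bench import ctrl, imaging, workorder gives the robot as it stands.
- The arm moves only by the shell command python3 -m pendant 'ROWS' [OPENING]. ROWS is JSON, a list of rows, each a list of 4 numbers: the shift along the tool's x, y, z in cm, then the turn about the tool's z in degrees. In form: [[dx, dy, dz, roll], ...]. A call has 1 to 12 rows; each row is the pose to reach, as a shift and turn from the pose commanded when the call began, along the tool's axes at that moment; what a row does not reach only later rows make up. A row lasts 1/12 s, in which the tool goes at most 41.7 mm and 7.16 degrees, less where a joint would pass 70% of its speed; a pose out of reach is approached as far as the arm can. A call with a gripper value outside its range is refused whole. OPENING is the opening, from 0 (shut) to 1 (fully open), set as the call begins (- or left out, the last holds). The fingers move at their own pace and stop on an object; the grip force is fixed at half the most. Time passes only in rows, so rows that repeat a pose let the fingers close. It gives the time, the measured TCP pose, the force, the opening and the grip force at its end, in the units of the state.
- ctrl.get_obs(): the state, without advancing time (a new reading comes with each control period).
- imaging.camera(name): name is "scene" or "top" or "wrist"; returns the picture (400x640x3 uint8, red, green, blue); there is no depth.
- imaging.camera_info(name): a dict with "K" (3x3 intrinsics, pixels), "T" (4x4, takes a point from camera to world coordinates); the wrist camera has in their place "tool_from_camera" (4x4, takes a point from camera to tool coordinates, whose origin is the TCP and whose axes are the flange's). Camera axes: x right, y up, looking along -z (the intrinsics and any distortion apply to the point x, -y, -z); pixel columns grow to the right and rows downward; lengths in m; the calibration is good to about 2 mm. The wrist camera is an equidistant fisheye: a pixel r from the principal point sees the ray r / f radians off the axis. A picture is of the moment at which its call begins: read the wrist's pose just before it. camera_info takes no time and is no camera call.
- workorder.hand_in(): hands the job in; it is judged then, once.
The state is a dict: "time_s": time; "q": joint angles; "dq": joint speeds; "joint_efforts": joint torques, N m; "eef_pos": TCP position; "eef_rot": TCP orientation; "wrist_force": force on the tool from outside, world axes, zero at the start; "torque": the same for the moment, N m; "opening": opening from 0.0 (shut) to 1.0 (fully open); "grasp_force": force on a finger pad.
Only numpy, scipy, OpenCV 4.12 (cv2) and the standard library are available. Lean on these libraries where they do the work, as an engineer would, in place of code of your own. Each camera call takes 0.05 s, during which the arm holds its last target. There are 200 camera calls.

## Working session

There is one attempt and no reset: what is moved stays moved. The work goes in short steps, Python scripts to look and compute and a shell command to move; the robot and the scene stay as the last step left them, time stands still between calls to the robot, and variables do not carry over. Pictures are saved under pics/ and viewed, at most 10 in all, crops included, and the job is handed in when it is done.

```bash
ls; mkdir -p pics; python3 - <<'E'
from bench import ctrl, imaging
import cv2, numpy as np
o=ctrl.get_obs(); print(o)
for n in ("scene","top","wrist"):
    cv2.imwrite(f"pics/{n}0.png",imaging.camera(n)[:,:,::-1]); i=imaging.camera_info(n); print(n,{k:(np.round(v,4).tolist() if not isinstance(v,str) else v) for k,v in i.items()})
E
```

```text
pics
{'time_s': 0.0, 'q': array([-1.52331540e+00,  1.81558532e-01,  1.60800571e+00, -6.99700788e-06,
        1.35379646e+00, -2.06299411e-01]), 'dq': array([-0.00072043,  0.00166547,  0.00022838,  0.00059316,  0.00042998,
        0.00041104]), 'joint_efforts': array([-2.60633287e-04, -4.44863999e+01, -3.51336157e+01, -2.24174860e-04,
        9.08530637e-03,  3.73162425e-05]), 'eef_pos': array([ 0.14435271, -0.55605428,  0.25237539]), 'eef_rot': array([-8.81509465e-04,  9.91959755e-01,  1.26550630e-01,  6.67209203e-05]), 'wrist_force': array([-0.03436202, -0.3728402 ,  0.81618785]), 'torque': array([-0.03382106,  0.01664629,  0.00571132]), 'grasp_force': 0.0, 'opening': 0.999632192713546}
scene {'K': [[478.847, 0.0, 320.3649], [0.0, 478.847, 196.1115], [0.0, 0.0, 1.0]], 'T': [[-0.2565, 0.3947, -0.8823, -0.6395], [-0.9664, -0.0882, 0.2415, 0.3568], [0.0175, 0.9146, 0.4041, 0.6908], [0.0, 0.0, 0.0, 1.0]]}
top {'K': [[433.76, 0.0, 324.946], [0.0, 433.76, 197.0355], [0.0, 0.0, 1.0]], 'T': [[-0.0224, 0.9977, -0.0638, 0.4953], [-0.9997, -0.023, -0.0078, 0.0411], [-0.0092, 0.0636, 0.9979, 1.3669], [0.0, 0.0, 0.0, 1.0]]}
wrist {'K': [[309.7069, 0.0, 316.0003], [0.0, 309.7069, 199.6845], [0.0, 0.0, 1.0]], 'tool_from_camera': [[-0.0002, 0.9474, 0.32, 0.0811], [1.0, 0.0003, -0.0004, 0.0007], [-0.0004, 0.32, -0.9474, -0.1212], [0.0, 0.0, 0.0, 1.0]]}
```

View pics/scene0.png

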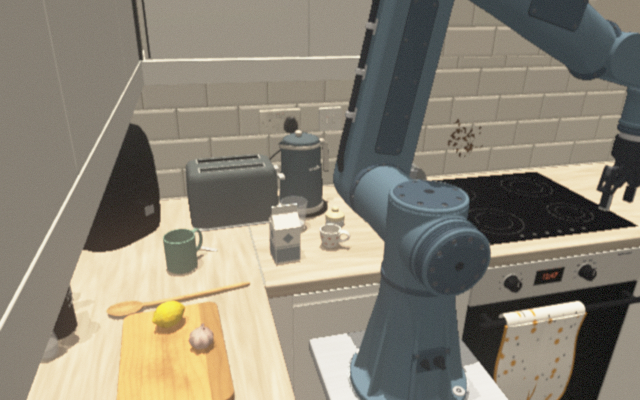

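View pics/top0.png

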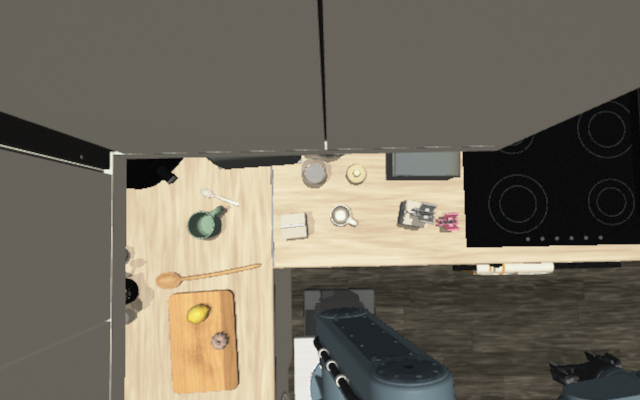

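The top view shows the clipless carton at about (293,226) and the clipped one at (412,213), with the pink clip to its right at (447,221). The cup is at (342,216), the tumbler at (315,172), the timer at (356,174) and the mug at (206,224). I'll enlarge this area.

```bash
python3 - <<'E'
import cv2, numpy as np
a=cv2.imread("pics/top0.png")
l=cv2.resize(a[190:255,265:335],None,fx=8,fy=8,interpolation=cv2.INTER_CUBIC)
r=cv2.resize(a[190:240,390:470],None,fx=8,fy=8,interpolation=cv2.INTER_CUBIC)
c=np.zeros((600,800,3),np.uint8)
l=cv2.resize(a[205:245,270:320],None,fx=8,fy=8,interpolation=cv2.INTER_CUBIC)
r=cv2.resize(a[195:235,392:440],None,fx=8,fy=8,interpolation=cv2.INTER_CUBIC)
c[:320,:400]=l; c[:320,410:794]=r
c[330:600,:640]=cv2.resize(a[190:238,390:480],(640,341),interpolation=cv2.INTER_CUBIC)[:270]
cv2.imwrite("pics/crop1.png",c)
E
```

```text
(no output)
```

View pics/crop1.png

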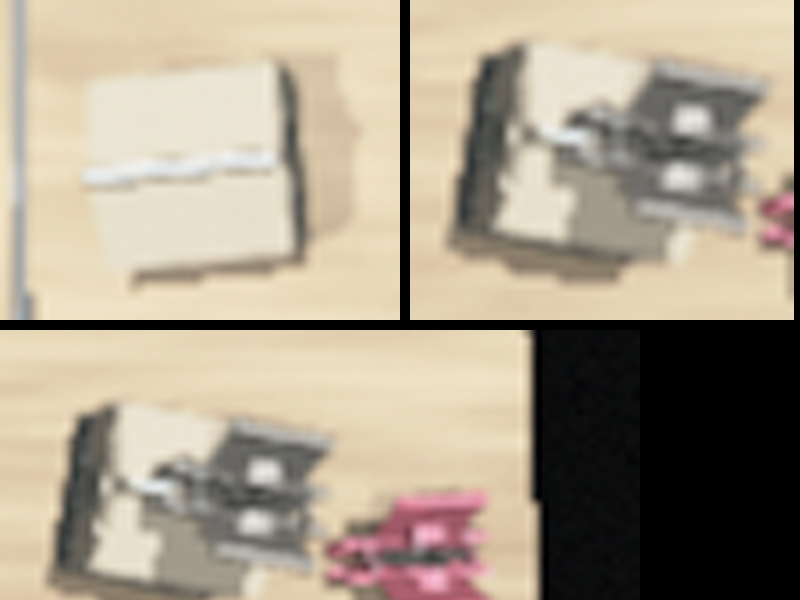

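The crop shows the new carton's bare fin running from crop (85,178) to (275,158). The clip's rolled handle ends run (650,70)-(765,90) and (635,208)-(745,225), splayed across the old carton's fin.

```bash
cat > h.py <<'E'
import numpy as np
from bench import ctrl, imaging
from scipy.spatial.transform import Rotation as R
def ray(n,u,v,z):
    i=imaging.camera_info(n);K=np.array(i["K"]);T=np.array(i["T"])
    d=np.linalg.inv(K)@[u,v,1];d=T[:3,:3]@(d*[1,-1,-1]);o=T[:3,3]
    return o+d*(z-o[2])/d[2]
def tool():
    o=ctrl.get_obs();w=o["eef_rot"];return o["eef_pos"],R.from_quat([w[1],w[2],w[3],w[0]]).as_matrix()
def wcam():
    p,M=tool();T=np.array(imaging.camera_info("wrist")["tool_from_camera"])
    return p+M@T[:3,3],M@T[:3,:3]
def wray(C,u,v,z):
    K=np.array(imaging.camera_info("wrist")["K"]);a=np.array([u-K[0,2],v-K[1,2]]);r=np.hypot(*a);t=r/K[0,0]
    d=np.r_[np.sin(t)*a/r,np.cos(t)]*[1,-1,-1];d=C[1]@d
    return C[0]+d*(z-C[0][2])/d[2]
def wproj(C,P):
    K=np.array(imaging.camera_info("wrist")["K"]);c=(C[1].T@(np.asarray(P)-C[0]))*[1,-1,-1]
    rr=np.hypot(c[0],c[1]);t=np.arctan2(rr,c[2]);return K[:2,2]+K[0,0]*t*c[:2]/rr
def rel(x,y,z):
    p,M=tool();d=M.T@(np.array([x,y,z])-p)*100;return d.round(2)
E
python3 - <<'E'
from h import *
L=lambda x,y,ox,oy,bx=0:((x-bx+.5)/8-.5+ox,(y+.5)/8-.5+oy)
a=ray("top",*L(85,178,270,205),.155);b=ray("top",*L(275,158,270,205),.155);print("new fin",a,b,(a+b)/2,np.degrees(np.arctan2(*(a-b)[1::-1])),np.linalg.norm(a-b))
h=[ray("top",*L(x,y,392,195,410),.222) for x,y in((650,70),(765,90),(635,208),(745,225))]
print(np.round(h,4),np.mean(h,0),[np.degrees(np.arctan2(*(h[i]-h[i+1])[1::-1])) for i in(0,2)])
for n,u,v,z in(("cup",342,216,.055),("pink",447,221,.06),("tum",315,172,.088),("tim",356,174,.06)):print(n,ray("top",u,v,z))
print(tool(), rel(.45,-.16,.38))
E
```

```text
new fin [0.49235948 0.17725614 0.155     ] [0.49783083 0.11084095 0.155     ] [0.49509516 0.14404854 0.155     ] 94.70945722179746 0.0666401770227847
[[ 0.546  -0.2043  0.222 ]
 [ 0.5385 -0.2419  0.222 ]
 [ 0.5007 -0.1978  0.222 ]
 [ 0.4943 -0.2336  0.222 ]] [ 0.51987388 -0.21939873  0.222     ] [np.float64(78.7684897411747), np.float64(79.9001967071946)]
cup [0.52051648 0.00109046 0.055     ]
pink [ 0.49830354 -0.31328031  0.06      ]
tum [0.65205659 0.07887836 0.088     ]
tim [ 0.64647445 -0.04428512  0.06      ]
(array([ 0.14438058, -0.55616281,  0.252565  ]), array([[ 9.67965116e-01,  2.51084714e-01, -3.60205342e-05],
       [ 2.51084518e-01, -9.67964159e-01,  1.39715021e-03],
       [ 3.15936474e-04, -1.36143686e-03, -9.99999023e-01]])) [ 39.53 -30.69 -12.69]
```

```bash
python3 -c "
from h import *
print(rel(.515,-.219,.36), rel(.515,-.219,.33))"
```

```text
[ 44.34 -23.35 -10.7 ] [ 44.34 -23.34  -7.7 ]
```

```bash
python3 -m pendant '[[0,0,-4,-7],[5,-2.5,-7,-14],[8,-4,-10.7,-21],[12,-6,-10.7,-28],[16,-8.4,-10.7,-35],[20,-10.5,-10.7,-42],[24,-12.6,-10.7,-49],[28,-14.7,-10.7,-56],[32,-16.8,-10.7,-64],[36,-19,-10.7,-64],[40,-21,-10.7,-64],[44.3,-23.3,-10.7,-64]]' && python3 -m pendant '[[0,0,0,0],[0,0,0,0],[0,0,0,0]]'; python3 - <<'E'
from h import *
import cv2
C=wcam();im=imaging.camera("wrist");np.savez("c1.npz",*C);cv2.imwrite("pics/w1.png",im[:,:,::-1]);print(tool()[0],[wproj(C,p) for p in((.52,-.219,.222),(.52,-.219,.155))])
E
```

```text
time_s: 1.15
eef_pos: [0.4716, -0.2583, 0.3602]
eef_rot: [0.0, 0.774, 0.633, -0.0]
wrist_force: [0.8, -0.8, -0.4]
opening: 1.0
grasp_force: 0.0
time_s: 1.4
eef_pos: [0.4703, -0.26, 0.3599]
eef_rot: [-0.0, 0.774, 0.633, -0.0]
wrist_force: [0.2, 1.0, 0.7]
opening: 0.999
grasp_force: 0.0
[ 0.46987029 -0.2606656   0.35993878] [array([365.32791447, 136.26646167]), array([355.55230248, 128.55264534])]
```

View pics/w1.png

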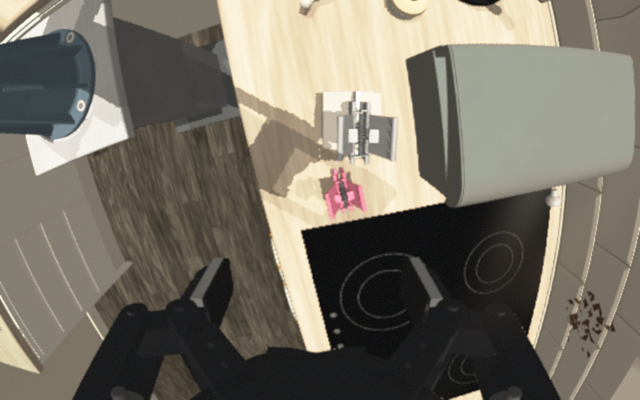

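The wrist view shows the clip centred at about (366,137), matching the prediction of (365,136). The pink clip is at (345,193), and a grey box sits to its right with its front edge at columns 410-460. Next I'll move above the clip and measure closer.

```bash
python3 -c "
from h import *
C=wcam()
for z in (.0,.15,.2,.25): print(z,ray('top',425,180,z),wray(C,450,125,z),wray(C,412,100,z))
print(rel(.519,-.219,.32))"
```

```text
0.0 [ 0.62924108 -0.26545915  0.        ] [ 0.69386324 -0.25732818  0.        ] [ 0.63359474 -0.20812204  0.        ]
0.15 [ 0.6145406  -0.23181669  0.15      ] [ 0.62885147 -0.23353052  0.15      ] [ 0.58737408 -0.19966636  0.15      ]
0.2 [ 0.60964044 -0.22060253  0.2       ] [ 0.60718088 -0.22559796  0.2       ] [ 0.57196719 -0.19684779  0.2       ]
0.25 [ 0.60474028 -0.20938838  0.25      ] [ 0.58551029 -0.21766541  0.25      ] [ 0.5565603  -0.19402923  0.25      ]
[5.06 3.99 3.99]
```

```bash
python3 -m pendant '[[2,2,1,0],[4,3.5,2,0],[5,4,4,0],[5,4,4,0],[5,4,4,0]]'; python3 - <<'E'
from h import *
import cv2
C=wcam();im=imaging.camera("wrist");np.savez("c2.npz",*C);p=wproj(C,(.52,-.219,.222));print(tool()[0],p)
x,y=map(int,p);x0,y0=x-80,y-60;c=cv2.resize(im[y0:y0+120,x0:x0+160,::-1],None,fx=5,fy=5,interpolation=cv2.INTER_CUBIC);cv2.imwrite("pics/w2.png",c);print(x0,y0)
E
```

```text
time_s: 1.87
eef_pos: [0.5183, -0.2198, 0.3191]
eef_rot: [-0.001, 0.775, 0.633, -0.001]
wrist_force: [0.6, 0.0, 1.2]
opening: 0.998
grasp_force: 0.0
[ 0.51868442 -0.22039364  0.32041621] [319.49510096 207.62512416]
239 147
```

View pics/w2.png

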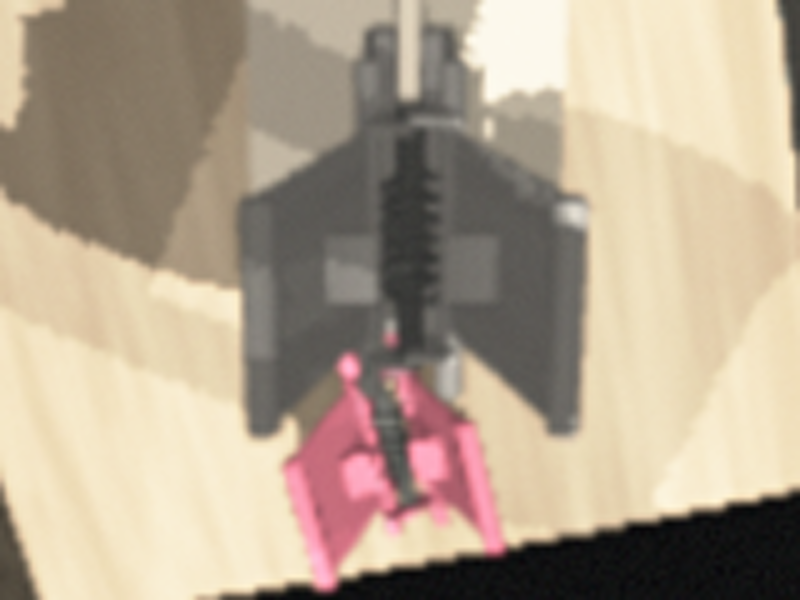

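The crop shows the clip's rolls at crop columns about 257 and 568, rows 200-435. Their midpoint is (412,317), and the clip is aligned with the tool. Converting that to world:

```bash
python3 - <<'E'
from h import *
d=np.load("c2.npz");C=d["arr_0"],d["arr_1"]
P=[wray(C,239+(x+.5)/5-.5,147+(y+.5)/5-.5,.223) for x,y in((257,200),(257,435),(568,200),(568,435))]
m=np.mean(P,0);print(np.round(P,4),m,np.degrees(np.arctan2(*(P[0]-P[1])[1::-1])),np.linalg.norm(P[0]-P[1]),np.linalg.norm(P[0]-P[2]))
print(rel(*m[:2],.227), tool()[0])
E
```

```text
[[ 0.5021 -0.1983  0.223 ]
 [ 0.4935 -0.2351  0.223 ]
 [ 0.5468 -0.2073  0.223 ]
 [ 0.5407 -0.2448  0.223 ]] [ 0.52078277 -0.22138272  0.223     ] 76.82107477853953 0.037846530276115814 0.04560335426489276
[-0.05  0.23  9.34] [ 0.51868442 -0.22039364  0.32041621]
```

```bash
python3 -m pendant '[[0,0.2,3,0],[0,0.2,6,0],[0,0.2,8,0],[0,0.2,9.7,0],[0,0.2,9.7,0],[0,0.2,9.7,0]]' && python3 -m pendant '[[0,0,0,0],[0,0,0,0],[0,0,0,0],[0,0,0,0],[0,0,0,0],[0,0,0,0],[0,0,0,0],[0,0,0,0]]' 0
```

```text
time_s: 2.42
eef_pos: [0.521, -0.2207, 0.224]
eef_rot: [-0.0, 0.775, 0.632, -0.0]
wrist_force: [-0.2, -0.2, 0.0]
opening: 1.001
grasp_force: 0.0
time_s: 3.08
eef_pos: [0.5216, -0.2193, 0.2232]
eef_rot: [-0.0, 0.774, 0.633, -0.0]
wrist_force: [0.1, -0.1, -0.6]
opening: 0.252
grasp_force: 58.8
```

```bash
python3 - <<'E'
from h import *
import cv2
C=wcam();im=imaging.camera("wrist");np.savez("c3.npz",*C);print(tool()[0],ctrl.get_obs()["opening"])
c=cv2.resize(im[200:400,190:450,::-1],None,fx=3,fy=3,interpolation=cv2.INTER_CUBIC);cv2.imwrite("pics/w3.png",c)
E
```

```text
[ 0.52156634 -0.21935637  0.22318306] 0.2543503186763267
```

View pics/w3.png

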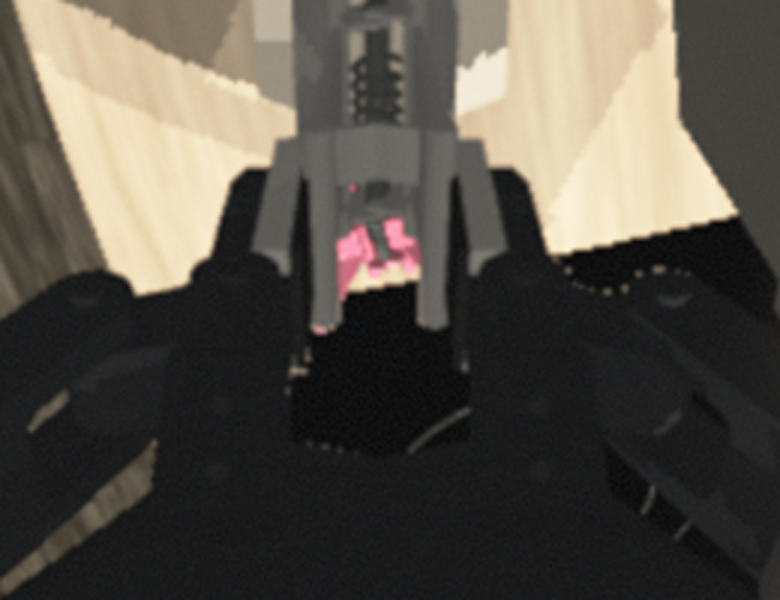

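The picture shows both handles held squarely between the pads and squeezed, with the rolls at about crop columns 325 and 432. Next is a straight lift.

```bash
python3 -m pendant '[[0,0,-0.5,0],[0,0,-1,0],[0,0,-2,0],[0,0,-4,0],[0,0,-7,0],[0,0,-10,0],[0,0,-12,0],[0,0,-12,0],[0,0,-12,0]]'; python3 - <<'E'
from h import *
import cv2
print(tool(),rel(.495,.144,.343)); im=imaging.camera("top")
i=imaging.camera("wrist")
a=cv2.resize(im[180:250,260:460,::-1],None,fx=4,fy=4,interpolation=cv2.INTER_CUBIC)
b=cv2.resize(i[120:340,170:490,::-1],(436,300),interpolation=cv2.INTER_CUBIC)
c=np.zeros((590,800,3),np.uint8);c[:280]=a;c[285:585,:436]=b;cv2.imwrite("pics/m4.png",c)
E
```

```text
time_s: 3.88
eef_pos: [0.5222, -0.2199, 0.3458]
eef_rot: [0.002, 0.774, 0.633, 0.001]
wrist_force: [-0.4, 0.3, -1.8]
opening: 0.248
grasp_force: 58.8
(array([ 0.52221511, -0.21987502,  0.34577595]), array([[ 0.19860624,  0.98007284,  0.00357591],
       [ 0.98007786, -0.19859821, -0.00247779],
       [-0.00171825,  0.00399678, -0.99999054]])) [35.12 -9.89  0.18]
```

View pics/m4.png

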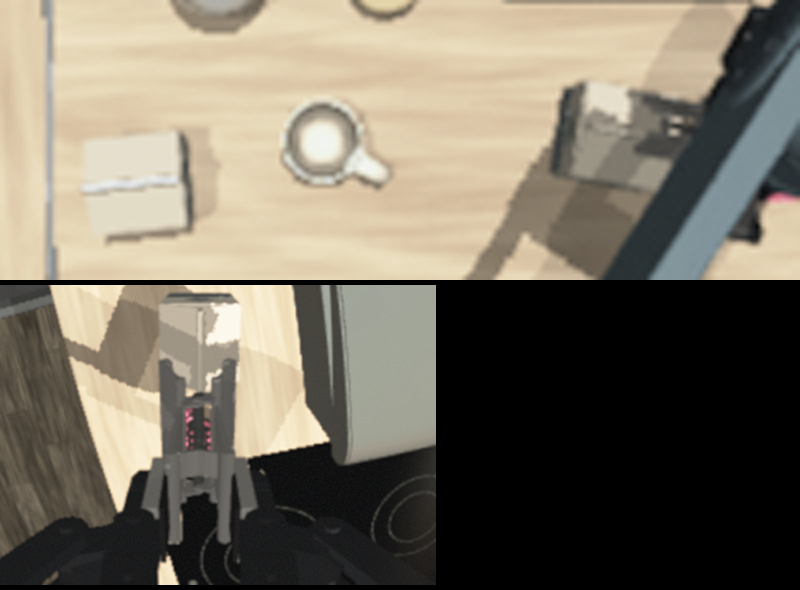

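The clip is lifted clear (wrist view, lower half) and the old carton is still standing in place. Now the transfer to above the new fin.

```bash
python3 -m pendant '[[2,-0.5,0,0],[5,-1.4,0,-2],[8.5,-2.4,0,-4],[12,-3.4,0,-6],[15.5,-4.4,0,-8],[19,-5.4,0,-10],[22.5,-6.3,0,-12],[26,-7.3,0,-14],[29,-8.1,0,-16],[31.5,-8.9,0,-16],[33.5,-9.5,0,-16],[35,-9.9,0,-16]]' && python3 -m pendant '[[0,0,0,0],[0,0,0,0],[0,0,0,0]]'; python3 - <<'E'
from h import *
import cv2
C=wcam();p,M=tool();print(p,M,rel(.495,.144,.30));np.savez("c5.npz",*C)
i=imaging.camera("wrist");cv2.imwrite("pics/w5full.png",i[:,:,::-1])
a=cv2.resize(i[70:320,220:420,::-1],None,fx=2.4,fy=2.4,interpolation=cv2.INTER_CUBIC);cv2.imwrite("pics/w5.png",a)
E
```

```text
time_s: 4.98
eef_pos: [0.4928, 0.1453, 0.3416]
eef_rot: [-0.001, 0.678, 0.735, -0.001]
wrist_force: [0.1, -0.1, -0.8]
opening: 0.252
grasp_force: 58.8
time_s: 5.23
eef_pos: [0.4938, 0.1427, 0.3423]
eef_rot: [-0.0, 0.679, 0.735, -0.001]
wrist_force: [-0.3, 0.9, -0.8]
opening: 0.257
grasp_force: 58.8
[0.49376596 0.14266943 0.3422656 ] [[-7.91701381e-02  9.96859414e-01 -1.84332357e-03]
 [ 9.96861025e-01  7.91691931e-02 -5.80236989e-04]
 [-4.32480265e-04 -1.88347487e-03 -9.99998133e-01]] [0.12 0.14 4.23]
```

View pics/w5.png

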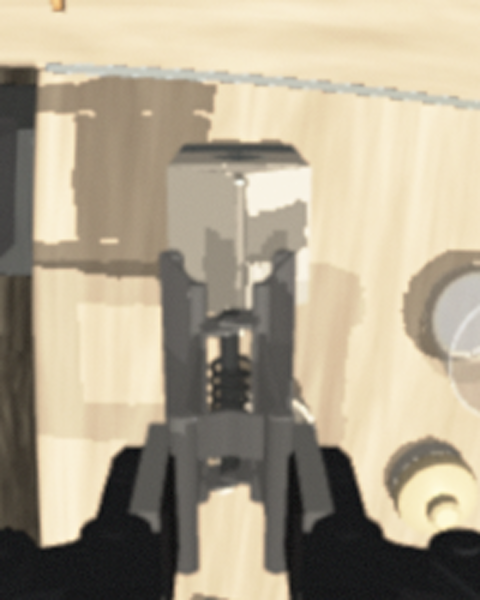

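The wrist view shows the new fin from crop (239,178) down to about (245,305). The clip's rolls run at columns 188 and 275, down to row 570.

```bash
python3 - <<'E'
from h import *
d=np.load("c5.npz");C=d["arr_0"],d["arr_1"];p,M=tool()
px=lambda x,y:(220+(x+.5)/2.4-.5,70+(y+.5)/2.4-.5)
a=wray(C,*px(239,178),.155);b=wray(C,*px(245,300),.155)
print("fin",a,b,np.degrees(np.arctan2(*(a-b)[1::-1])),"mid",a-.035*(a-b)/np.linalg.norm(a-b))
for z in(.33,.335,.34,.345,.35):
    l=wray(C,*px(188,560),z);r=wray(C,*px(275,560),z);print(z,np.linalg.norm(l-r),M.T@((l+r)/2-p), M.T@(wray(C,*px(188,570),z)-p))
E
```

```text
fin [0.49266348 0.17875257 0.155     ] [0.49964082 0.12565066 0.155     ] 97.48551097455542 mid [0.49722312 0.14405085 0.155     ]
0.33 0.019427121355258956 [-0.02185248 -0.00122092  0.01254978] [-0.02478538 -0.01102025  0.01256411]
0.335 0.018698947421412086 [-0.01797011 -0.00122271  0.00754836] [-0.02079309 -0.01065474  0.00756215]
0.34 0.017970773487565275 [-0.01408775 -0.00122451  0.00254694] [-0.01680079 -0.01028923  0.0025602 ]
0.345 0.01724259955371829 [-0.01020539 -0.0012263  -0.00245448] [-0.01280849 -0.00992373 -0.00244176]
0.35 0.016514425619871424 [-0.00632302 -0.0012281  -0.0074559 ] [-0.0088162  -0.00955822 -0.00744372]
```

```bash
python3 -m pendant '[[0.1,0.3,2,-1],[0.1,0.3,4,-1],[0.1,0.3,6,-1],[0.1,0.3,7.5,-1],[0.1,0.3,8,-1],[0.1,0.3,8,-1],[0.1,0.3,8,-1]]'; python3 - <<'E'
from h import *
import cv2
C=wcam();p,M=tool();print(p,M[:,0]);np.savez("c6.npz",*C)
i=imaging.camera("wrist");cv2.imwrite("pics/w6full.png",i[:,:,::-1])
a=cv2.resize(i[80:280,220:420,::-1],None,fx=3,fy=3,interpolation=cv2.INTER_CUBIC);cv2.imwrite("pics/w6.png",a)
E
```

```text
time_s: 5.87
eef_pos: [0.4974, 0.1438, 0.2638]
eef_rot: [0.0, 0.672, 0.74, 0.0]
wrist_force: [0.1, -0.3, 0.3]
opening: 0.251
grasp_force: 58.8
[0.49735818 0.14383647 0.26375454] [-9.55711924e-02  9.95422589e-01 -1.25279790e-04]
```

View pics/w6.png

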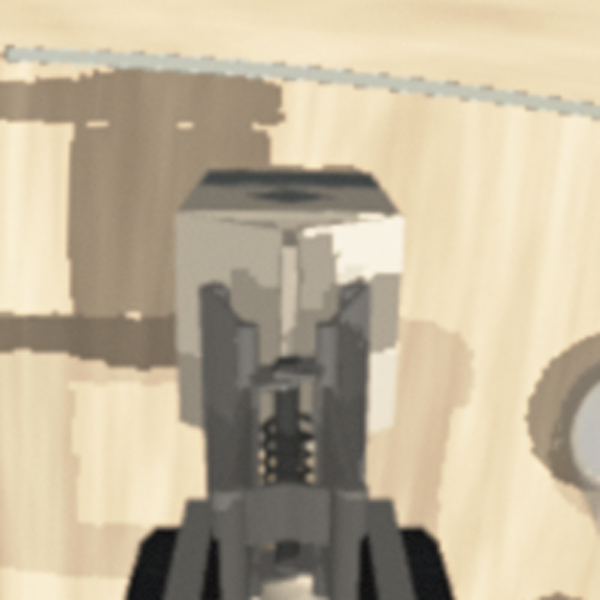

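The jaws span crop columns 200-370 (mid 285) and the fin lies at column 290, parallel to them. So it needs about 1.5 mm more in tool y. I'll check the mouth height with the far jaw corners at row 285 and the rolls.

```bash
python3 - <<'E'
from h import *
d=np.load("c6.npz");C=d["arr_0"],d["arr_1"];p,M=tool()
px=lambda x,y:(220+(x+.5)/3-.5,80+(y+.5)/3-.5)
print("fin end",M.T@(wray(C,*px(290,236),.155)-p)*1e3)
for z in(.155,.165,.17,.175,.18,.185,.19):
    f=lambda x,y:M.T@(wray(C,*px(x,y),z)-p)*1e3
    l,r=f(201,290),f(369,290);print(z,"width",(r-l)[1].round(1),"ctr",((l+r)/2).round(1), "lip/inner",f(238,325).round(1),f(335,325).round(1))
E
```

```text
fin end [ 36.48936829  -1.4428628  109.38200467]
0.155 width 43.0 ctr [ 22.5  -2.7 109.4] lip/inner [ 13.1 -14.9 109.4] [ 13.1  10.2 109.4]
0.165 width 41.1 ctr [25.1 -2.7 99.4] lip/inner [ 16.1 -14.3  99.4] [16.1  9.7 99.4]
0.17 width 40.2 ctr [26.3 -2.6 94.4] lip/inner [ 17.6 -14.   94.4] [17.6  9.4 94.4]
0.175 width 39.2 ctr [27.6 -2.6 89.4] lip/inner [ 19.1 -13.7  89.4] [19.1  9.2 89.4]
0.18 width 38.3 ctr [28.9 -2.6 84.4] lip/inner [ 20.5 -13.4  84.4] [20.5  8.9 84.4]
0.185 width 37.4 ctr [30.2 -2.5 79.4] lip/inner [ 22.  -13.1  79.4] [22.   8.7 79.4]
0.19 width 36.4 ctr [31.4 -2.5 74.4] lip/inner [ 23.5 -12.8  74.4] [23.5  8.4 74.4]
```

```bash
python3 -m pendant '[[0.3,0.13,0,0],[0.3,0.13,0,0],[0.3,0.13,0.8,0],[0.3,0.13,1.6,0],[0.3,0.13,2.3,0],[0.3,0.13,2.9,0],[0.3,0.13,2.9,0],[0.3,0.13,2.9,0],[0.3,0.13,2.9,0],[0.3,0.13,2.9,0]]'; python3 - <<'E'
from h import *
import cv2
C=wcam();p,M=tool();print(p,M[:,0],ctrl.get_obs()["wrist_force"]);np.savez("c7.npz",*C)
i=imaging.camera("wrist");s=imaging.camera("scene");t=imaging.camera("top")
f=lambda im,y,x,h,w,k:cv2.resize(im[y:y+h,x:x+w,::-1],None,fx=k,fy=k,interpolation=cv2.INTER_CUBIC)
c=np.zeros((600,800,3),np.uint8);c[:480,:400]=f(i,100,270,120,100,4);c[:480,400:800]=f(s,180,250,80*3//2,100,4);c[480:600,:800]=f(t,190,262,60,400,2)[:,:800]
cv2.imwrite("pics/w7.png",c)
E
```

```text
time_s: 6.75
eef_pos: [0.4983, 0.1476, 0.2346]
eef_rot: [0.0, 0.672, 0.74, 0.0]
wrist_force: [-0.0, -0.2, -0.1]
opening: 0.247
grasp_force: 58.8
[0.49828016 0.14762277 0.23464613] [-9.65935673e-02  9.95323908e-01  6.72252576e-06] [-0.00291215 -0.19468121 -0.07943969]Traceback (most recent call last):
  File "<stdin>", line 6, in <module>
ValueError: could not broadcast input array from shape (120,756,3) into shape (120,800,3)
```

```bash
python3 - <<'E'
from h import *
import cv2
i=imaging.camera("wrist");s=imaging.camera("scene")
f=lambda im,y,x,h,w,k:cv2.resize(im[y:y+h,x:x+w,::-1],None,fx=k,fy=k,interpolation=cv2.INTER_CUBIC)
c=np.hstack([f(i,100,270,120,100,4),f(s,170,240,120,100,4)])
cv2.imwrite("pics/w7.png",c)
E
```

```text
(no output)
```

View pics/w7.png

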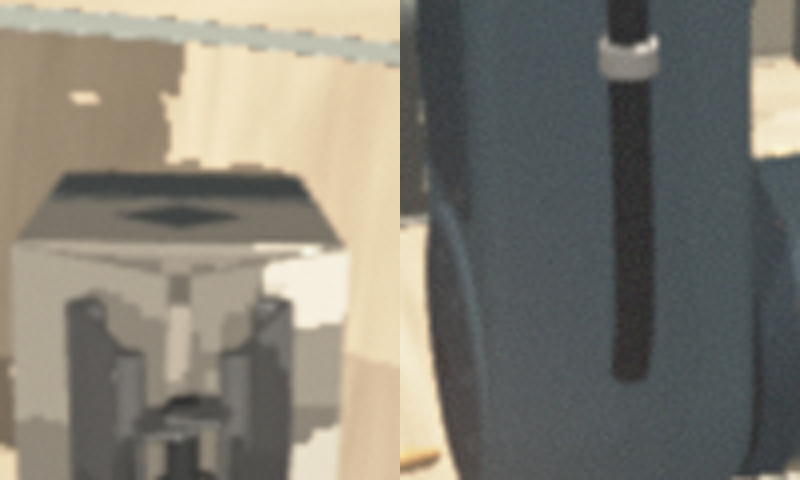

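The jaws' outer edges are at columns 67 and 293 (mid 180), and the fin is at column 179, between them and parallel. The arm blocks the scene view. One last numeric check on depth.

```bash
python3 - <<'E'
from h import *
C=wcam();p,M=tool();print(p)
c=lambda q:((q-[270,100]+.5)*4-.5).round(0)
P=lambda x,y,z:c(wproj(C,np.r_[p[:2],0]+M@[x/1e3,y/1e3,0]*[1,1,0]+[0,0,z]))
for x in(33,35):print("finend",x,P(x,0,.133),P(x,0,.155))
for z in(.134,.138,.1415,.145,.149):print(z,"jaw tip lip in",P(31,-13.5,z),"outer 8mm up",P(31,-19,z+.008),P(31,19,z+.008))
print(wproj(C,(.5,.147,.15)))
E
```

```text
[0.49812238 0.14757645 0.23450699]
finend 33 [192. 262.] [192. 290.]
finend 35 [192. 251.] [192. 278.]
0.134 jaw tip lip in [118. 274.] outer 8mm up [ 85. 284.] [299. 284.]
0.138 jaw tip lip in [117. 279.] outer 8mm up [ 83. 289.] [301. 289.]
0.1415 jaw tip lip in [116. 283.] outer 8mm up [ 81. 294.] [303. 294.]
0.145 jaw tip lip in [115. 288.] outer 8mm up [ 80. 299.] [305. 299.]
0.149 jaw tip lip in [113. 293.] outer 8mm up [ 78. 305.] [307. 305.]
[320.13122039 216.46252919]
```

```bash
python3 -c "
from bench import workorder,ctrl
o=ctrl.get_obs();print(o['wrist_force'],o['opening'],o['grasp_force'],abs(o['dq']).max());print(workorder.hand_in())"
```

```text
[-1.07841535 -0.06529778 -0.52376332] 0.2544842330235322 58.84320616722107 0.0013719101156499697
the job is handed in; nothing more can be done
None
```

I handed the job in with the clip held squeezed open over the new carton's fin, centred and in line with it, and the empty carton was still standing when I looked just after lifting the clip off; the clip's depth is my estimate (tips about 13 mm below the fin's top), and the hand-in gave no verdict.

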